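# Find the turntable's loose anchor bolt and hold its cap open

### The arm

A 6-joint arm with a two-finger parallel gripper is mounted at the origin on the work surface. World frame = base frame: x ahead of the robot, y to its left, z up, the work surface at z = 0. Lengths are in m, angles in degrees, forces in N, time in s.
With the tool pointing down it reaches from about 0.25 to 0.725 m from the base axis. Payload 9.7 kg.
Tool frame: the origin (TCP) lies at the very end of the fingers, on their centre line; the grasp point (between the pads) lies 19 mm behind it; z points along the fingers, y is the line along which they close (so a half turn about z gives the same grasp; the last joint's range is limited). The gripper opens to 85 mm and grips with 20 to 120 N. Pads are 22 mm wide; open, the fingers measure 114 mm over their backs; the gripper's body (76 mm by 85 mm) begins 54 mm behind the grasp point. The pads swing forward as they close: fully open they stand 13 mm farther back than shut.
Start: joints at [-76.891, 4.979, 10.078, 95.1, 0, 90], TCP at [0.125, -0.536, 0.203] pointing down, gripper open.
Joint ranges: [-179.16, 179.16], [-48.56, 103.87], [-65.8, 70.77], [-126.05, 130.52], [-82.76, 87.17], [-180, 180]. Speed limits (degrees/s): [127.2, 127.2, 147.25, 180, 180, 180].

### API

Orientations are given as [roll, pitch, yaw] about the fixed x, y, z axes, in that order (R = Rz(yaw) Ry(pitch) Rx(roll)).
In Python, from workcell import bot gives the robot as it stands.
- The arm moves only by the tool arm_command, never from a script. Its argument "series" is a list of rows, each a list of 4 numbers: the shift along the tool's x, y, z in m, then the turn about the tool's z in rad. A call has exactly 5 rows; each row is the pose to reach, as a shift and turn from the pose commanded when the call began, along the tool's axes at that moment; what a row does not reach only later rows make up. A row lasts 1/10 s, in which the tool goes at most 50 mm and 8.59 degrees, less where a joint would pass 70% of its speed; a pose out of reach is approached as far as the arm can. A call with a gripper value outside its range is refused whole. "hand" is the finger opening in m, from 0 to 0.0854, set as the call begins (left out, the last holds). The fingers move at their own pace and stop on an object; "grip_force" is the grip in N (left out, the last holds). Time passes only in rows, so rows that repeat a pose let the fingers close, or fill a call up. It gives the time, the measured TCP pose, the force, the opening and the grip force at its end, in the units of the state.
- bot.get_obs(): the state, without advancing time (a new reading comes with each control period).
- bot.camera(name): name is "side" or "top"; returns a dict with "color" (420x560x3 uint8, blue, green, red), "camera_matrix" (3x3 intrinsics, pixels), "dist_coeffs" ([k1, k2, p1, p2, k3] as OpenCV has them; the pictures are not rectified), "xyz" and "orientation" of the camera in the world. Camera axes: x right, y up, looking along -z (the intrinsics and any distortion apply to the point x, -y, -z); pixel columns grow to the right and rows downward; lengths in m; the calibration is good to about 2 mm. A picture is of the moment at which its call begins. There is no depth.
- bot.job_done(): hands the job in; it is judged then, once.
Trained networks look in the newest picture that a camera, given by its name, has taken for a name from the list of things; names that differ only in an ending like _2 or _b are one class to them, and where a whole thing is asked for, a point or a joint stands for the part that bears it (a point fixed in the world has none). Each returns a list of dicts, best first, with "confidence" (0 to 1); they miss things now and then, are a little off and sometimes report something else, mostly with a low value. They report only what shows in the picture. A call takes as long as a camera call.
- bot.find_in(camera, target): "location" ([column, row] in pixels, amid what is visible of it).
- bot.mark_of(camera, target): "location" ([column, row] in pixels: a listed point, or the origin of a listed thing).
The state is a dict: "time": time; "q": joint angles; "qd": joint speeds; "joint_efforts": joint torques, N m; "ee_pos": TCP position; "tcp_rot": TCP orientation; "wrist_force": force on the tool from outside, world axes, zero at the start; "torque": the same for the moment, N m; "opening": finger opening in m; "grasp_force": force on a finger pad.
Only numpy, scipy, OpenCV 4.12 (cv2) and the standard library are available. Lean on these libraries where they do the work, as an engineer would, in place of code of your own. Each camera call takes 0.05 s, during which the arm holds its last target. There are 200 camera calls.

### The job

The display turntable wobbles and has thrown off its small square pot: first stand that pot upright on the bench again, foot down, and let go of it. Then tap each of the three anchor bolts down on its head to find the loose one (it sinks clearly, the others only settle a little), lift the cap of the loose bolt by its tab to at least 45 degrees and finish while still holding it open for the repair, with the other two caps shut. Leave the other pots, the cup and the brush where they are.

Things in the scene. Friction and masses are not known exactly. Their poses are not given: they have to be found in the camera images.
- pot_center (a point): small square dark-brown clay pot, 44 x 44 mm and 76 mm tall, open at one end (walls 5 mm), about 0.2 kg, lying on one of its flat sides on the bench at the robot's left, its mouth turned more or less to the left (+y). This point is the pot's middle, halfway up its height and on its axis (22 mm above the bench while it lies, 38 mm once it stands). Its z axis runs along the pot from foot to mouth; its x and y axes are square to the side faces.
- pot: the same pot; origin at the centre of its underside (foot), axes as pot_center
- bolt_left (a joint): how far the bolt (the left one as the robot sees it (+y side)) has been pushed down, m: 0 at the start. A sound bolt settles about 2 mm when tapped and then stands firm; the loose one sinks 8 mm. A push of 3 to 6 N is enough, and a bolt stays where it was pushed
- bolt_left_head (a point): centre of the top face of this bolt's round steel head (20 mm across; the top starts 46 mm above the bench, 16 mm above its cap). Moves with the bolt. z up, x points from the tabs to the turntable disc, y along the row of bolts; the bolts stand 85 mm apart
- cap_left (a joint): opening angle of this bolt's hinged cap, rad: 0 shut (flat), up to 1.2; it falls shut when let go
- cap_left_tab (a point): middle of the upright pull tab of this cap, 48 mm above the bench when shut, 74 mm from the hinge and 39 mm from the bolt's axis, on the side away from the disc. The tab is 12 mm wide along the row (pinch it across this), 14 mm long and 30 mm tall; its top is 12 mm above this point and the cap plate (64 mm wide, 85 mm long, 6 mm thick, with a 30 mm opening for the bolt head) 18 mm below it. Turns with the cap; when shut z is up, x points to the hinge, y along the row
- cap_left_hinge (a point): middle of this cap's hinge line, which runs along y (the row of bolts), 24 mm above the bench on the disc's side; the tab rises and swings towards the disc as the cap opens. Cap mass 0.16 kg
- bolt_middle (a joint): how far the bolt (the middle one) has been pushed down, m: 0 at the start. A sound bolt settles about 2 mm when tapped and then stands firm; the loose one sinks 8 mm. A push of 3 to 6 N is enough, and a bolt stays where it was pushed
- bolt_middle_head (a point): centre of the top face of this bolt's round steel head (20 mm across; the top starts 46 mm above the bench, 16 mm above its cap). Moves with the bolt. z up, x points from the tabs to the turntable disc, y along the row of bolts; the bolts stand 85 mm apart
- cap_middle (a joint): opening angle of this bolt's hinged cap, rad: 0 shut (flat), up to 1.2; it falls shut when let go
- cap_middle_tab (a point): middle of the upright pull tab of this cap, 48 mm above the bench when shut, 74 mm from the hinge and 39 mm from the bolt's axis, on the side away from the disc. The tab is 12 mm wide along the row (pinch it across this), 14 mm long and 30 mm tall; its top is 12 mm above this point and the cap plate (64 mm wide, 85 mm long, 6 mm thick, with a 30 mm opening for the bolt head) 18 mm below it. Turns with the cap; when shut z is up, x points to the hinge, y along the row
- cap_middle_hinge (a point): middle of this cap's hinge line, which runs along y (the row of bolts), 24 mm above the bench on the disc's side; the tab rises and swings towards the disc as the cap opens. Cap mass 0.16 kg
- bolt_right (a joint): how far the bolt (the right one as the robot sees it (-y side)) has been pushed down, m: 0 at the start. A sound bolt settles about 2 mm when tapped and then stands firm; the loose one sinks 8 mm. A push of 3 to 6 N is enough, and a bolt stays where it was pushed
- bolt_right_head (a point): centre of the top face of this bolt's round steel head (20 mm across; the top starts 46 mm above the bench, 16 mm above its cap). Moves with the bolt. z up, x points from the tabs to the turntable disc, y along the row of bolts; the bolts stand 85 mm apart
- cap_right (a joint): opening angle of this bolt's hinged cap, rad: 0 shut (flat), up to 1.2; it falls shut when let go
- cap_right_tab (a point): middle of the upright pull tab of this cap, 48 mm above the bench when shut, 74 mm from the hinge and 39 mm from the bolt's axis, on the side away from the disc. The tab is 12 mm wide along the row (pinch it across this), 14 mm long and 30 mm tall; its top is 12 mm above this point and the cap plate (64 mm wide, 85 mm long, 6 mm thick, with a 30 mm opening for the bolt head) 18 mm below it. Turns with the cap; when shut z is up, x points to the hinge, y along the row
- cap_right_hinge (a point): middle of this cap's hinge line, which runs along y (the row of bolts), 24 mm above the bench on the disc's side; the tab rises and swings towards the disc as the cap opens. Cap mass 0.16 kg
- turntable: white display turntable (disc 300 mm across, top 66 mm above the bench) fixed to the bench with a grey anchor bracket (100 x 250 mm, 24 mm high) on the robot's side that carries the three bolts and caps in a row. Origin on the bench under the middle bolt; x points to the disc's centre 215 mm away, y along the row to the left bolt. It does not move
- hex_pot: bystander: six-sided reddish clay pot, 75 mm across flats, 110 mm tall, standing; origin under its centre
- bowl_pot: bystander: round ochre bowl, 100 mm across, 45 mm tall; origin under its centre
- tea_cup: bystander: white tea cup, 68 mm across, 50 mm tall; origin under its centre
- brush: bystander: brush lying on the bench; origin at its underside, x along its length

How it is judged (in metres and radians):
On the way, in this order (a step that is already met when the one before it is completed fails the run):
1. the square pot stands upright on the bench, foot down, let go and at rest (angle between pot_center's own z axis and vertical below 0.12 rad and height (world z) of pot_center between 0.033 and 0.044 m and linear speed of pot below 0.02 m/s and contact force between each of the arm, the fingers and pot below 0.05 N), for 0.3 s.
2. all three bolts have been tapped: each is down by more than 1 mm (value of joint each of bolt_left, bolt_middle, bolt_right above 0.001 m), for 0.1 s.
At the end, for the whole second after the job is handed in: The pot still stands upright on the bench (within 0.12 rad); all three bolts have been tapped (down more than 1 mm); the cap of the bolt that sank (more than 5 mm) is open beyond 0.7 rad with the fingers touching it and carrying it, and the other two caps are shut (below 0.12 rad) (all of step 2 and angle between pot_center's own z axis and vertical below 0.12 rad and height (world z) of pot_center between 0.033 and 0.044 m and linear speed of pot below 0.02 m/s and ((value of joint bolt_left above 0.005 m and value of joint cap_left above 0.7 rad and contact force between the fingers and cap_left above 0.2 N and value of joint each of cap_middle, cap_right below 0.12 rad) or (value of joint bolt_middle above 0.005 m and value of joint cap_middle above 0.7 rad and contact force between the fingers and cap_middle above 0.2 N and value of joint each of cap_left, cap_right below 0.12 rad) or (value of joint bolt_right above 0.005 m and value of joint cap_right above 0.7 rad and contact force between the fingers and cap_right above 0.2 N and value of joint each of cap_left, cap_middle below 0.12 rad))); the arm keeps its last pose, push and grip.
It fails at once if the hex pot is shifted by more than 30 mm (distance of hex_pot from where it was at the start of the episode above 0.03 m).
It fails at once if the bowl pot is shifted by more than 30 mm (distance of bowl_pot from where it was at the start of the episode above 0.03 m).
It fails at once if the tea cup is shifted by more than 30 mm (distance of tea_cup from where it was at the start of the episode above 0.03 m).
It fails at once if the brush is shifted by more than 30 mm (distance of brush from where it was at the start of the episode above 0.03 m).
It also fails if it takes over 61 s, if anything falls off the work surface, if the arm or the gripper's body presses on something with over 40 N, if the wrist force passes 120 N, or if a joint passes its speed limit or range.

## Working session

There is one attempt and no reset: what is moved stays moved. The work goes in short steps, Python scripts to look and compute and a tool call to move; the robot and the scene stay as the last step left them, time stands still between calls to the robot, and variables do not carry over. Pictures are saved under pics/ and viewed, at most 10 in all, crops included, and the job is handed in when it is done.

Besides the shell and the picture viewer there is one more tool, called after "Emit:" as name([rows], argument=value, ...), one row to a line, values as JSON. arm_command: Moves the arm, as the interface text tells. Its arguments: {"type":"object","properties":{"series":{"type":"array"},"hand":{"type":"number"},"grip_force":{"type":"number"}},"required":["series"]}

```bash
mkdir -p pics; ls
cat > h.py <<'E'
import numpy as np, cv2
from scipy.spatial.transform import Rotation as R
from scipy.optimize import least_squares
from workcell import bot
def rot(o):
    o=np.array(o,float)
    if o.shape==(3,3): return o
    if o.size==4: return R.from_quat(o).as_matrix()
    return R.from_euler('xyz',o.ravel(),degrees=True).as_matrix()
def ray(c,px):
    K=np.array(c['camera_matrix']);D=np.array(c['dist_coeffs'])
    u=cv2.undistortPoints(np.array([[px]],float),K,D)[0,0]
    return np.array(c['xyz']),rot(c['orientation'])@np.array([u[0],-u[1],-1])
def atz(c,px,z):
    o,d=ray(c,px); return o+d*(z-o[2])/d[2]
def proj(c,P):
    M=rot(c['orientation']); p=(np.atleast_2d(P)-np.array(c['xyz']))@M*[1,-1,-1]
    return cv2.projectPoints(p,np.zeros(3),np.zeros(3),np.array(c['camera_matrix']),np.array(c['dist_coeffs']))[0][:,0]
def tri(a,b):
    A=np.zeros((3,3));v=np.zeros(3)
    for o,d in (a,b):
        d=d/np.linalg.norm(d);Q=np.eye(3)-np.outer(d,d);A+=Q;v+=Q@o
    return np.linalg.solve(A,v)
E
python3 - <<'E'
from h import *
np.set_printoptions(precision=4,suppress=True)
C={n:bot.camera(n) for n in('side','top')}
for n in C:
    c=C[n];cv2.imwrite(f'pics/{n}0.png',c['color']);print(n,c['xyz'],c['orientation'],c['camera_matrix'],c['dist_coeffs'])
Z=dict(pot_center=.022,pot=.022,turntable=0,hex_pot=0,bowl_pot=0,tea_cup=0,brush=0)
for s in('left','middle','right'):Z[f'bolt_{s}_head']=.046;Z[f'cap_{s}_tab']=.048;Z[f'cap_{s}_hinge']=.024
for t,z in Z.items():
    for n in C:
        for r in bot.mark_of(n,t)[:2]: print(t,n,round(r['confidence'],2),np.round(r['location'],1),atz(C[n],r['location'],z))
print(bot.get_obs())
E
```

```text
pics
side [0.099  0.675  1.0315] [  38.9841    0.0737 -144.9954] [[401.1395   0.     284.9688]
 [  0.     401.1395 215.0571]
 [  0.       0.       1.    ]] [0.0172 0.     0.     0.     0.    ]
top [0.4358 0.0102 1.6858] [  3.7066  -0.1696 -88.7779] [[520.6092   0.     281.791 ]
 [  0.     520.6092 220.022 ]
 [  0.       0.       1.    ]] [-0.1798  0.      0.      0.      0.    ]
pot_center side 0.68 [311.4 200.4] [ 0.5325 -0.0955  0.022 ]
pot_center side 0.65 [247.  292.1] [0.4966 0.2947 0.022 ]
pot_center top 0.82 [191.  227.3] [0.5139 0.2989 0.022 ]
pot side 0.63 [172.8 337.9] [0.572 0.508 0.022]
pot side 0.59 [252.2 281.3] [0.5058 0.2593 0.022 ]
pot top 0.81 [204.  232.2] [0.4991 0.2563 0.022 ]
turntable side 0.58 [310.4 202.5] [ 0.5396 -0.1024  0.    ]
turntable side 0.3 [303.5 212.8] [ 0.534  -0.0513  0.    ]
turntable top 0.72 [125.5 208.3] [0.5728 0.5243 0.    ]
turntable top 0.71 [189.7 228.7] [0.5103 0.3069 0.    ]
hex_pot side 0.93 [387.6 171. ] [ 0.3919 -0.3894  0.    ]
hex_pot side 0.59 [301.5 212.2] [ 0.5409 -0.0496  0.    ]
hex_pot top 0.92 [410.9 266.8] [ 0.4009 -0.417
[... 1838 characters left out ...]
-0.1724  0.048 ]
cap_right_tab top 0.27 [318.6 208.3] [ 0.5816 -0.108   0.048 ]
cap_right_hinge side 0.63 [319.1 180.2] [ 0.5599 -0.1877  0.024 ]
cap_right_hinge top 0.8 [347.4 212.8] [ 0.5713 -0.2027  0.024 ]
{'time': 1.7, 'q': array([-76.891 ,   4.9807,  10.0771,  95.101 ,   0.0004,  90.0019]), 'qd': array([-0.0692, -0.0202, -0.037 , -0.0265,  0.0207,  0.0105]), 'joint_efforts': array([  0.005 , -52.0095,  46.4854,   0.002 ,   0.0003,   0.    ]), 'ee_pos': array([ 0.1247, -0.5356,  0.2034]), 'tcp_rot': array([-179.9955,   -0.0004,   13.1071]), 'wrist_force': array([ 0.4771, -0.1915,  0.2094]), 'torque': array([-0.0034,  0.0252, -0.021 ]), 'grasp_force': 0.0, 'opening': 0.08500585047524999}
```

Run:
```python
import cv2
a=cv2.imread('pics/top0.png')[150:300,100:440]
cv2.imwrite('pics/t1.png',cv2.resize(a,None,fx=2.35,fy=2.35,interpolation=cv2.INTER_CUBIC))
a=cv2.imread('pics/side0.png')[130:355,140:400]
cv2.imwrite('pics/s1.png',cv2.resize(a,None,fx=2.6,fy=2.6,interpolation=cv2.INTER_CUBIC))
```

```text
(no output)
```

View pics/t1.png

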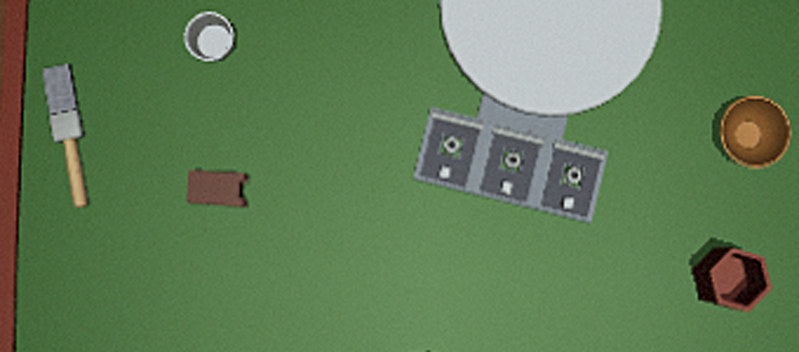

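View pics/s1.png

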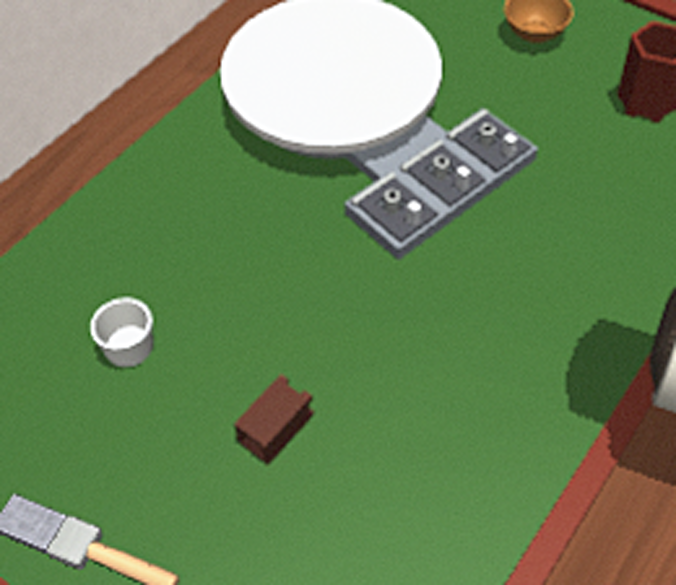

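```bash
cat > fit.py <<'E'
from h import *
np.set_printoptions(precision=4,suppress=True)
from scipy.optimize import minimize
C={n:bot.camera(n) for n in('side','top')}
# pot silhouette
def mask(c,xy0):
    h=cv2.cvtColor(c['color'],cv2.COLOR_BGR2HSV);b,g,r=[c['color'][...,i].astype(int) for i in range(3)]
    m=((r>g+5)).astype(np.uint8); u,v=proj(c,xy0)[0].astype(int); w=np.zeros_like(m); w[v-40:v+40,u-40:u+40]=1
    n,l,s,_=cv2.connectedComponentsWithStats(m*w); i=1+np.argmax(s[1:,4]); return (l==i).astype(np.uint8)
p0=np.array([.51,.298,.022]); M={n:mask(C[n],p0) for n in C}; print({n:M[n].sum() for n in M})
S=8
def box(p):
    B=np.array([[i,j,k] for i in(-.038,.038) for j in(-.022,.022) for k in(0,.044)]);c,s=np.cos(p[2]),np.sin(p[2])
    return np.c_[p[0]+c*B[:,0]-s*B[:,1],p[1]+s*B[:,0]+c*B[:,1],B[:,2]]
def cost(p):
    t=0
    for n in C:
        big=np.zeros((420*2,560*2),np.uint8);h=cv2.convexHull(((proj(C[n],box(p))+.5)*2*16-16).astype(np.int32)[:,None])
        cv2.fillConvexPoly(big,h,255,cv2.LINE_AA,4); a=cv2.resize(big,(560,420),interpolation=cv2.INTER_AREA)/255.
        t+=np.abs(a-M[n]).sum()
    return t
r=minimize(cost,[.51,.298,1.6],method='Nelder-Mead',options=dict(initial_simplex=[[.51,.298,1.6],[.52,.298,1.6],[.51,.308,1.6],[.51,.298,1.8]]))
print('pot',r.x[:2],np.degrees(r.x[2]),r.fun)
# turntable frame
L=dict(left=1,middle=0,right=-1);obs=[]
for s,k in L.items():
    for t,P in((f'bolt_{s}_head',(0,.085*k,.046)),(f'cap_{s}_tab',(-.039,.085*k,.048)),(f'cap_{s}_hinge',(.035,.085*k,.024))):
        for n in C:
            for q in bot.mark_of(n,t)[:1]: obs.append((n,P,q['location'],t))
def wp(p,P): c,s=np.cos(p[2]),np.sin(p[2]);return np.array([p[0]+c*P[0]-s*P[1],p[1]+s*P[0]+c*P[1],P[2]])
f=lambda p:np.concatenate([proj(C[n],wp(p,P))[0]-q for n,P,q,_ in obs])
r2=least_squares(f,[.5525,-.1,-.22],loss='soft_l1',f_scale=1.)
print('tt',r2.x[:2],np.degrees(r2.x[2]));print(f(r2.x).reshape(-1,2).round(1).tolist())
for s,k in L.items(): print(s,wp(r2.x,(0,.085*k,.046)),wp(r2.x,(-.039,.085*k,.048)))
for n in C:
    im=C[n]['color'].copy()
    for s,k in L.items():
        for P in((0,.085*k,.046),(-.039,.085*k,.06),(.035,.085*k,.024)):
            u=proj(C[n],wp(r2.x,P))[0]; cv2.circle(im,tuple((u*16).astype(int)),8,(0,0,255),-1,shift=4)
    for u in proj(C[n],box(r.x)): cv2.circle(im,tuple((u*16).astype(int)),8,(0,255,255),-1,shift=4)
    cv2.imwrite(f'pics/fit_{n}.png',im)
a=cv2.resize(cv2.imread('pics/fit_top.png')[180:250,170:370],None,fx=4,fy=4,interpolation=cv2.INTER_NEAREST)
b=cv2.resize(cv2.imread('pics/fit_side.png')[160:310,220:360],None,fx=2,fy=2,interpolation=cv2.INTER_NEAREST)
o=np.zeros((600,800,3),np.uint8);o[:280]=a;o[290:590,:280]=b;cv2.imwrite('pics/fit.png',o)
E
python3 fit.py
```

```text
{'side': np.uint64(561), 'top': np.uint64(335)}
pot [0.5045 0.2937] 88.4378014192567 149.09019607843138
tt [ 0.5505 -0.1019] -11.871117254278646
[[-0.1, -1.8], [0.2, 0.5], [-0.4, 0.5], [-0.3, -1.5], [-1.3, 2.5], [0.0, 1.9], [-1.1, -0.3], [0.3, 6.9], [2.5, -2.0], [-0.1, 7.1], [-3.8, -1.5], [1.6, -0.4], [40.1, -20.6], [-0.1, -0.1], [-1.6, -1.1], [-0.8, 0.1], [0.1, 0.5], [-2.7, 0.4]]
left [ 0.568  -0.0188  0.046 ] [ 0.5298 -0.0107  0.048 ]
middle [ 0.5505 -0.1019  0.046 ] [ 0.5123 -0.0939  0.048 ]
right [ 0.533  -0.1851  0.046 ] [ 0.4948 -0.1771  0.048 ]
```

View pics/fit.png

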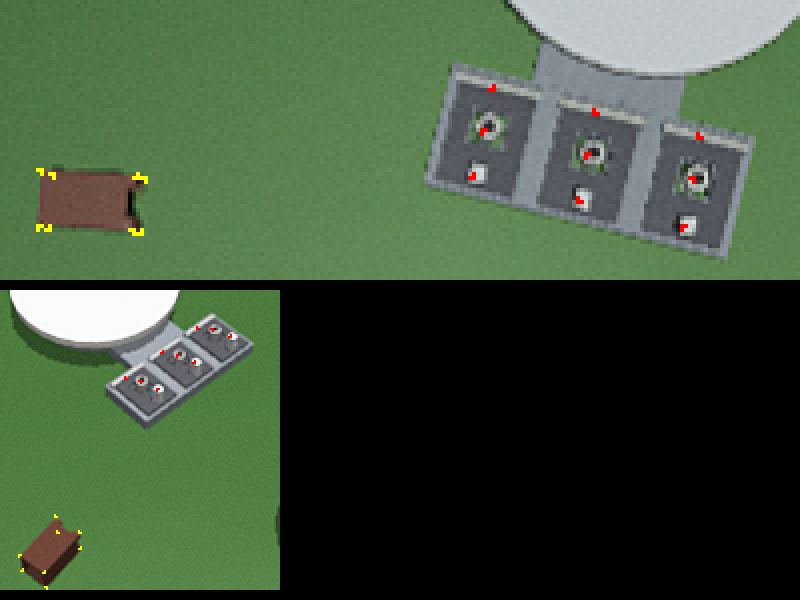

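Emit:
arm_command([
  [0.03, -0.04, 0, -0.1],
  [0.06, -0.08, 0, -0.2],
  [0.09, -0.12, 0, -0.3],
  [0.12, -0.16, 0, -0.4],
  [0.15, -0.2, 0, -0.5],
], hand=0.07, grip_force=20)

```text
time: 3.2
ee_pos: [0.2257, -0.3051, 0.2034]
tcp_rot: [180.0, -0.0, 41.9]
wrist_force: [1.0, -0.7, -0.4]
opening: 0.0699
grasp_force: 0.0
```

```bash
cat >> h.py <<'E'
def go(x,y,z,yaw,obs=None):
    s=obs or bot.get_obs(); M=R.from_euler('xyz',s['tcp_rot'],degrees=True).as_matrix()
    d=M.T@(np.array([x,y,z])-s['ee_pos']); dy=(yaw-s['tcp_rot'][2]+180)%360-180
    print('t',s['time'],'pos',s['ee_pos'].round(4),'rot',s['tcp_rot'].round(2),'F',s['wrist_force'].round(1),'op',round(s['opening'],4),'gf',round(float(s['grasp_force']),1),'-> shift',d.round(4),'turn',round(-np.radians(dy),3),'q',s['q'].round(0))
E
python3 - <<'E'
from h import *
go(.505,.321,.11,88.4)
c=bot.camera('top')
for u,z in(((291.75,211.25),.046),((317.5,218),.046),((343.75,224.25),.046),((289.5,223),.06),((315.5,229.25),.06),((341.5,236.25),.06)): print(atz(c,u,z).round(4))
E
```

```text
t 3.2 pos [ 0.2257 -0.3051  0.2034] rot [ 1.7996e+02 -1.0000e-02  4.1940e+01] F [ 1.  -0.7 -0.4] op 0.0699 gf 0.0 -> shift [ 0.6262 -0.279   0.0933] turn -0.811 q [-54. -18. -11.  97.   0.  85.]
[ 0.5706 -0.0233  0.046 ]
[ 0.5509 -0.1051  0.046 ]
[ 0.5329 -0.1887  0.046 ]
[ 0.5324 -0.0167  0.06  ]
[ 0.5145 -0.0985  0.06  ]
[ 0.4943 -0.1805  0.06  ]
```

Emit:
arm_command([
  [0.045, -0.02, 0, -0.1],
  [0.09, -0.04, 0, -0.2],
  [0.135, -0.06, 0, -0.3],
  [0.18, -0.08, 0, -0.4],
  [0.225, -0.1, 0, -0.5],
])

```text
time: 3.75
ee_pos: [0.3271, -0.0806, 0.2038]
tcp_rot: [179.9, -0.0, 70.6]
wrist_force: [1.5, -0.5, -0.4]
opening: 0.0701
grasp_force: 0.0
```

Emit:
arm_command([
  [0.048, 0.004, 0, -0.1],
  [0.096, 0.008, 0, -0.2],
  [0.144, 0.012, 0, -0.31],
  [0.192, 0.014, 0, -0.31],
  [0.24, 0.016, 0, -0.31],
])

```text
time: 4.25
ee_pos: [0.4227, 0.1406, 0.2036]
tcp_rot: [180.0, -0.0, 88.2]
wrist_force: [0.9, -0.8, 0.1]
opening: 0.0698
grasp_force: 0.0
```

Run:
```python
from h import *
go(.505,.321,.11,88.4)
```

```text
t 4.25 pos [0.4227 0.1406 0.2036] rot [ 1.7996e+02 -1.0000e-02  8.8210e+01] F [ 0.9 -0.8  0.1] op 0.0698 gf 0.0 -> shift [0.1829 0.0766 0.0936] turn -0.003 q [ 18.  -9.  -4.  96.  -0. 110.]
```

Emit:
arm_command([
  [0.04, 0.018, 0.018, 0],
  [0.08, 0.036, 0.036, 0],
  [0.12, 0.055, 0.055, 0],
  [0.155, 0.07, 0.075, 0],
  [0.183, 0.077, 0.094, 0],
])

```text
time: 4.75
ee_pos: [0.5058, 0.3207, 0.1078]
tcp_rot: [-180.0, 0.0, 88.2]
wrist_force: [-0.3, -0.7, 0.8]
opening: 0.0699
grasp_force: 0.0
```

Run:
```python
from h import *
go(.505,.321,.002,88.4)
for n in('side','top'):
    c=bot.camera(n); im=c['color']
    u,v=proj(c,[.505,.30,.05])[0].astype(int)
    a=im[v-35:v+35,u-45:u+45]; a=cv2.resize(a,None,fx=4.3,fy=4.3,interpolation=cv2.INTER_CUBIC); o=a if n=='side' else np.hstack([o,a])
cv2.imwrite('pics/near.png',o);print(o.shape)
```

```text
t 4.75 pos [0.5058 0.3207 0.1078] rot [-1.7998e+02  1.0000e-02  8.8200e+01] F [-0.3 -0.7  0.8] op 0.0699 gf 0.0 -> shift [ 0.0003 -0.0008  0.1058] turn -0.004 q [ 32.  11.   6.  85.   0. 124.]
(301, 774, 3)
```

View pics/near.png

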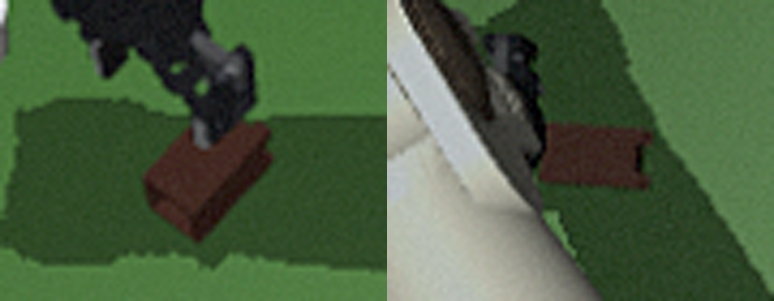

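Emit:
arm_command([
  [0, 0, 0.035, 0],
  [0, 0, 0.07, 0],
  [0, 0, 0.095, 0],
  [0, 0, 0.106, 0],
  [0, 0, 0.106, 0],
])

```text
time: 5.35
ee_pos: [0.5045, 0.3179, 0.0026]
tcp_rot: [-179.9, 0.1, 88.1]
wrist_force: [0.1, -0.2, 0.4]
opening: 0.0701
grasp_force: 0.0
```

Emit:
arm_command([
  [0, 0, 0, 0],
  [0, 0, 0, 0],
  [0, 0, 0, 0],
  [0, 0, 0, 0],
  [0, 0, 0, 0],
], hand=0.03, grip_force=20)

```text
time: 5.85
ee_pos: [0.5061, 0.3193, 0.0056]
tcp_rot: [179.8, -0.1, 88.2]
wrist_force: [-1.2, -0.4, 7.4]
opening: 0.0436
grasp_force: 20.6
```

Emit:
arm_command([
  [0, 0, -0.02, 0],
  [0, 0, -0.04, 0],
  [0, 0, -0.06, 0],
  [0, 0, -0.08, 0],
  [0, 0, -0.08, 0],
])

```text
time: 6.35
ee_pos: [0.5066, 0.3197, 0.087]
tcp_rot: [179.7, -0.2, 88.2]
wrist_force: [0.7, 0.9, -1.2]
opening: 0.0433
grasp_force: 21.2
```

```bash
cat > look.py <<'E'
from h import *
import sys
s=bot.get_obs();x,y,z=s['ee_pos'];go(x,y,z,88.4,s)
c=bot.camera('side'); u,v=proj(c,[x,y,z])[0].astype(int)
a=c['color'][max(v-50,0):v+60,max(u-60,0):u+60]; cv2.imwrite(sys.argv[1],cv2.resize(a,None,fx=4,fy=4,interpolation=cv2.INTER_CUBIC))
E
python3 look.py pics/l1.png
```

```text
t 6.35 pos [0.5066 0.3197 0.087 ] rot [179.74  -0.18  88.17] F [ 0.7  0.9 -1.2] op 0.0433 gf 21.2 -> shift [0. 0. 0.] turn -0.004 q [ 32.  11.   3.  83.   0. 124.]
```

View pics/l1.png

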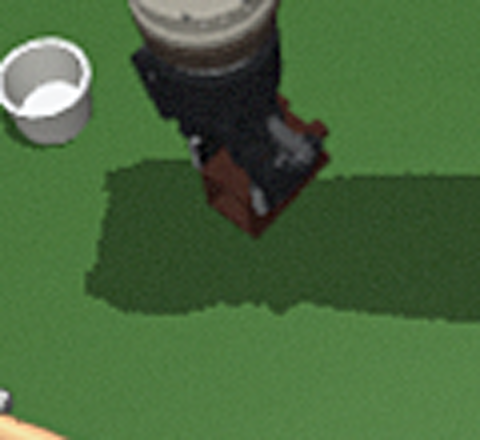

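Emit:
arm_command([
  [0, 0, 0.01, 0],
  [0, 0, 0.02, 0],
  [0, 0, 0.032, 0],
  [0, 0, 0.032, 0],
  [0, 0, 0.032, 0],
], hand=0.0425)

```text
time: 6.9
ee_pos: [0.5046, 0.3184, 0.0504]
tcp_rot: [-179.9, 0.1, 88.2]
wrist_force: [1.1, -0.5, -1.0]
opening: 0.0432
grasp_force: 21.2
```

Emit:
arm_command([
  [0, 0, 0, 0],
  [0, 0, 0, 0],
  [0, 0, 0, 0],
  [0, 0, 0, 0],
  [0, 0, 0, 0],
], hand=0.0435)

```text
time: 7.4
ee_pos: [0.5052, 0.3188, 0.0516]
tcp_rot: [180.0, -0.0, 88.2]
wrist_force: [0.6, 0.6, -1.2]
opening: 0.0434
grasp_force: 16.3
```

Emit:
arm_command([
  [0, 0, 0, 0],
  [0, 0, 0, 0],
  [0, 0, 0, 0],
  [0, 0, 0, 0],
  [0, 0, 0, 0],
], hand=0.0438)

```text
time: 7.9
ee_pos: [0.5051, 0.3188, 0.0514]
tcp_rot: [180.0, -0.0, 88.2]
wrist_force: [0.0, -0.5, -2.6]
opening: 0.0438
grasp_force: 5.5
```

```bash
python3 look.py pics/l2.png
python3 - <<'E'
from h import *
for t in('pot','pot_center'):print(bot.mark_of('side',t)[:2])
E
```

```text
t 7.9 pos [0.5051 0.3188 0.0514] rot [180.    -0.    88.17] F [ 0.  -0.5 -2.6] op 0.0438 gf 5.5 -> shift [0. 0. 0.] turn -0.004 q [ 32.  11.   0.  79.  -0. 124.]
[{'location': [252.6, 275.8], 'confidence': 0.71}]
[{'location': [241.6, 284.0], 'confidence': 0.73}]
```

```bash
cat > tilt.py <<'E'
from h import *
c=bot.camera('side');P={}
s=bot.get_obs();print(s['time'],s['ee_pos'].round(4),'op',s['opening'],'gf',s['grasp_force'])
for t in('pot','pot_center'):
    for r in bot.mark_of('side',t)[:2]:
        o,d=ray(c,r['location']);k=(s['ee_pos'][0]-o[0])/d[0];q=o+k*d;P.setdefault(t,q);print(t,round(r['confidence'],2),q.round(4))
if len(P)==2:
    d=P['pot_center']-P['pot'];print('tilt from horizontal',np.degrees(np.arctan2(d[2],d[1])))
E
python3 tilt.py
```

```text
8.1 [0.5051 0.3188 0.0514] op 0.04393056562943783 gf 5.519765987992287
pot 0.65 [0.5051 0.2607 0.0477]
pot_center 0.85 [0.5051 0.2936 0.0597]
pot_center 0.64 [ 0.5051 -0.2099  0.2098]
tilt from horizontal 19.969513348002305
```

View pics/l2.png

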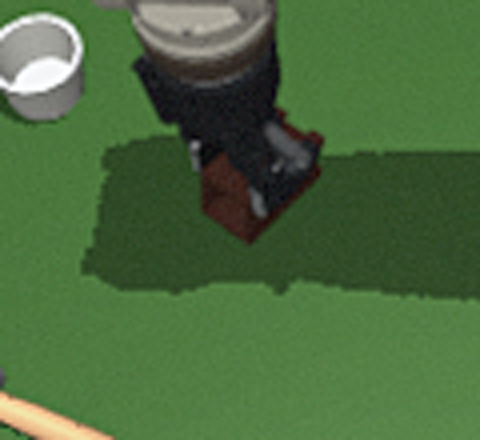

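Emit:
arm_command([
  [0, 0, 0, 0],
  [0, 0, 0, 0],
  [0, 0, 0, 0],
  [0, 0, 0, 0],
  [0, 0, 0, 0],
], hand=0.04387)

```text
time: 8.7
ee_pos: [0.5051, 0.3188, 0.0514]
tcp_rot: [-180.0, 0.0, 88.2]
wrist_force: [0.2, -0.9, -2.1]
opening: 0.0441
grasp_force: 2.6
```

```bash
python3 tilt.py
```

```text
8.75 [0.5051 0.3187 0.0514] op 0.04425423582676231 gf 2.5633835792541504
pot 0.95 [0.5051 0.3174 0.0164]
pot_center 0.96 [0.5051 0.3281 0.0506]
tilt from horizontal 72.69122490803237
```

Emit:
arm_command([
  [0, 0, 0.004, 0],
  [0, 0, 0.008, 0],
  [0, 0, 0.011, 0],
  [0, 0, 0.014, 0],
  [0, 0, 0.014, 0],
])

```text
time: 9.35
ee_pos: [0.5053, 0.3188, 0.0376]
tcp_rot: [180.0, -0.0, 88.2]
wrist_force: [0.4, -1.1, 2.2]
opening: 0.0439
grasp_force: 4.4
```

```bash
python3 tilt.py;  python3 look.py pics/l3.png
```

```text
9.4 [0.5053 0.3188 0.0376] op 0.0439330284610023 gf 4.368577525019646
pot 0.64 [0.5053 0.3283 0.0328]
pot_center 0.55 [0.5053 0.3286 0.0454]
tilt from horizontal 88.78202193404763
t 9.5 pos [0.5053 0.3188 0.0376] rot [ 1.7997e+02 -1.0000e-02  8.8160e+01] F [ 0.8 -0.8  3.2] op 0.044 gf 4.4 -> shift [0. 0. 0.] turn -0.004 q [ 32.  11.  -1.  77.  -0. 124.]
```

View pics/l3.png

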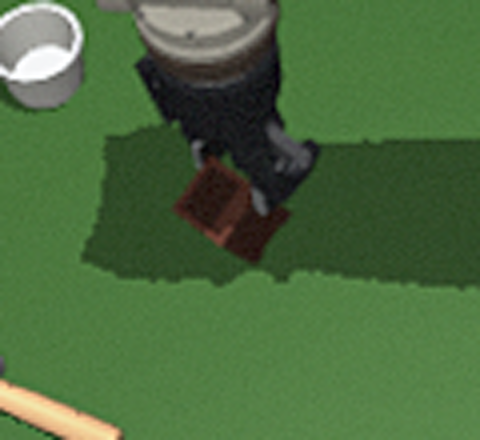

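Emit:
arm_command([
  [-0.004, 0, 0, 0],
  [-0.008, 0, 0, 0],
  [-0.012, 0, 0, 0],
  [-0.016, 0, 0, 0],
  [-0.02, 0, 0, 0],
])

```text
time: 10.05
ee_pos: [0.5043, 0.2982, 0.0371]
tcp_rot: [-180.0, 0.0, 88.2]
wrist_force: [-0.5, -0.1, -0.3]
opening: 0.0442
grasp_force: 4.0
```

```bash
cat > sil.py <<'E'
from h import *
from scipy.optimize import minimize
import sys
c=bot.camera('side');s=bot.get_obs();x0,y0,_=s['ee_pos'];im=c['color'].astype(int)
m=((im[...,2]>im[...,1]+8)).astype(np.uint8);u,v=proj(c,[x0,y0,.04])[0].astype(int);w=np.zeros_like(m);w[v-30:v+30,u-30:u+30]=1;m*=w
# grip-side occlusion: dark grey pixels are 'unknown'
val=((im[...,1]>im[...,2]+12)|(m>0))
B=np.array([[i,j,k] for i in(-.022,.022) for j in(-.022,.022) for k in(-.038,.038)])
def pts(p): return B@R.from_euler('xyz',[p[2],0,p[3]]).as_matrix().T+[x0,p[0],p[1]]
def cost(p):
    big=np.zeros((840,1120),np.uint8);cv2.fillConvexPoly(big,cv2.convexHull(((proj(c,pts(p))+.5)*32-16).astype(np.int32)[:,None]),255,cv2.LINE_AA,4)
    a=cv2.resize(big,(560,420),interpolation=cv2.INTER_AREA)/255.
    return (np.abs(a-m)*val*w).sum()
best=min((minimize(cost,[y0-.01,.042,t,-.03],method='Nelder-Mead',options=dict(initial_simplex=[[y0-.01,.042,t,-.03],[y0,.042,t,-.03],[y0-.01,.05,t,-.03],[y0-.01,.042,t-.2,-.03],[y0-.01,.042,t,.1]])) for t in(0,-.3,-.6)),key=lambda r:r.fun)
print(s['time'],s['ee_pos'].round(4),'F',s['wrist_force'].round(1),'op',round(s['opening'],4),'y,z,tilt deg,yaw',best.x[:2].round(4),np.degrees(best.x[2:]).round(1),best.fun.round(1),m.sum())
E
python3 sil.py;python3 tilt.py; python3 look.py pics/l4.png
```

```text
10.1 [0.5043 0.2978 0.0372] F [ 0.5 -0.3 -0.9] op 0.0441 y,z,tilt deg,yaw [0.311  0.0428] [-17.4  -1.8] 20.6 378
10.15 [0.5044 0.2981 0.0373] op 0.04419843367678099 gf 3.947572186589241
pot 0.95 [0.5044 0.3097 0.0079]
pot_center 0.65 [0.5044 0.2977 0.028 ]
pot_center 0.3 [0.5044 0.014  0.0956]
tilt from horizontal 120.7961400557356
t 10.25 pos [0.5045 0.2986 0.0374] rot [180.    -0.    88.15] F [ 0.2 -0.5 -2. ] op 0.0439 gf 3.9 -> shift [0. 0. 0.] turn -0.004 q [ 31.  10.  -3.  77.   0. 122.]
```

View pics/l4.png

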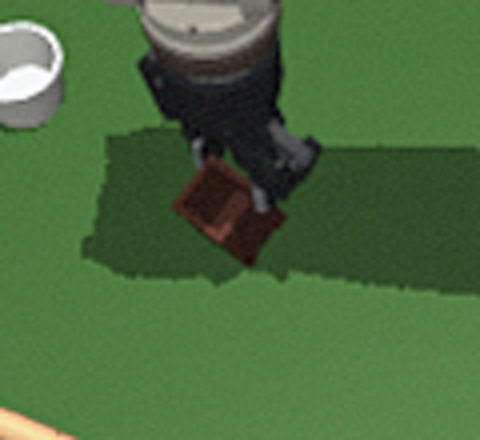

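Emit:
arm_command([
  [0, 0, 0, 0],
  [0, 0, 0, 0],
  [0, 0, 0, 0],
  [0, 0, 0, 0],
  [0, 0, 0, 0],
], hand=0.052)

```text
time: 10.8
ee_pos: [0.5045, 0.2988, 0.0374]
tcp_rot: [180.0, -0.0, 88.2]
wrist_force: [-0.1, 0.3, -0.7]
opening: 0.052
grasp_force: 0.0
```

```bash
python3 sil.py;python3 tilt.py
```

```text
10.85 [0.5045 0.2988 0.0374] F [ 0.3 -0.2 -0.4] op 0.0519 y,z,tilt deg,yaw [0.2979 0.0413] [ 2.2 -0.4] 14.2 361
10.9 [0.5045 0.2988 0.0374] op 0.051875453514393516 gf 0.0
pot 0.95 [0.5045 0.3077 0.0184]
pot 0.29 [ 0.5045 -0.0238  0.1042]
pot_center 0.57 [0.5045 0.3038 0.0442]
pot_center 0.25 [0.5045 0.1073 0.2215]
tilt from horizontal 98.56876231454905
```

Emit:
arm_command([
  [0, 0, 0, 0],
  [0, 0, -0.02, 0],
  [0, 0, -0.05, 0],
  [0, 0, -0.08, 0],
  [0, 0, -0.11, 0],
], hand=0.065)

```text
time: 11.5
ee_pos: [0.5043, 0.2987, 0.1485]
tcp_rot: [-180.0, 0.0, 88.2]
wrist_force: [0.9, -0.1, 0.4]
opening: 0.0652
grasp_force: 0.0
```

Run:
```python
from h import *
go(.5706,-.0215,.10,-12.7)
for n in('side','top'):
    c=bot.camera(n)
    for t,z in(('pot_center',.038),('pot',0)):
        for r in bot.mark_of(n,t)[:1]: print(n,t,round(r['confidence'],2),atz(c,r['location'],z).round(4))
```

```text
t 11.5 pos [0.5043 0.2987 0.1485] rot [-179.99    0.     88.17] F [ 0.9 -0.1  0.4] op 0.0652 gf 0.0 -> shift [-0.3179  0.0765  0.0485] turn 1.76 q [ 31.   9.   9.  89.   0. 122.]
side pot_center 0.7 [0.4992 0.29   0.038 ]
side pot 0.83 [0.5092 0.3057 0.    ]
top pot_center 0.71 [0.5078 0.2953 0.038 ]
top pot 0.46 [0.4943 0.2942 0.    ]
```

Emit:
arm_command([
  [-0.03, 0.01, 0, 0.14],
  [-0.06, 0.02, 0, 0.28],
  [-0.09, 0.03, 0, 0.42],
  [-0.12, 0.04, 0, 0.56],
  [-0.15, 0.05, 0, 0.7],
], hand=0)

```text
time: 12.3
ee_pos: [0.5493, 0.1459, 0.1459]
tcp_rot: [-179.9, 0.1, 47.7]
wrist_force: [0.2, -0.4, -0.7]
opening: -0.0001
grasp_force: 0.0
```

Run:
```python
from h import *
go(.5706,-.0215,.10,-12.7)
```

```text
t 12.3 pos [0.5493 0.1459 0.1459] rot [-1.7993e+02  1.0000e-01  4.7740e+01] F [ 0.2 -0.4 -0.7] op -0.0001 gf 0.0 -> shift [-0.1094  0.1284  0.046 ] turn 1.055 q [ 15.   7.   6.  89.  -0. 147.]
```

Emit:
arm_command([
  [-0.03, 0.03, 0, -0.14],
  [-0.06, 0.06, 0, -0.28],
  [-0.08, 0.09, 0, -0.42],
  [-0.1, 0.11, 0, -0.56],
  [-0.109, 0.128, 0, -0.7],
])

```text
time: 12.8
ee_pos: [0.5711, -0.0214, 0.1461]
tcp_rot: [-179.9, 0.0, 88.4]
wrist_force: [0.4, 0.4, 0.3]
opening: 0.0001
grasp_force: 0.0
```

Emit:
arm_command([
  [0, 0, 0, -0.14],
  [0, 0, 0, -0.28],
  [0, 0, 0, -0.42],
  [0, 0, 0, -0.56],
  [0, 0, 0, -0.7],
])

```text
time: 13.3
ee_pos: [0.5713, -0.0194, 0.1458]
tcp_rot: [-179.9, -0.1, 128.6]
wrist_force: [0.7, 1.4, 0.2]
opening: 0.0
grasp_force: 0.0
```

Emit:
arm_command([
  [0, 0, 0.01, -0.14],
  [0, 0, 0.02, -0.28],
  [0, 0, 0.03, -0.42],
  [0, 0, 0.04, -0.56],
  [0, 0, 0.046, -0.68],
])

```text
time: 13.8
ee_pos: [0.5709, -0.0193, 0.099]
tcp_rot: [-180.0, -0.2, 167.6]
wrist_force: [0.5, 0.2, -0.8]
opening: 0.0
grasp_force: 0.0
```

Run:
```python
from h import *
go(.5706,-.0215,.05,167.3)
for n in('side','top'):
    c=bot.camera(n); im=c['color'];print([(t,[(round(r['confidence'],2),np.round(r['location'],1).tolist()) for r in bot.mark_of(n,t)[:1]]) for t in('bolt_left_head','cap_left_tab','cap_middle_tab')])
    u,v=proj(c,[.57,-.03,.06])[0].astype(int)
    a=im[v-40:v+40,u-45:u+45]; a=cv2.resize(a,None,fx=4.4,fy=4.4,interpolation=cv2.INTER_CUBIC); o=a if n=='side' else np.hstack([o,a])
    print((u,v),proj(c,bot.get_obs()['ee_pos']))
cv2.imwrite('pics/b1.png',o)
```

```text
t 13.8 pos [ 0.5709 -0.0193  0.099 ] rot [-1.7997e+02 -1.7000e-01  1.6756e+02] F [ 0.5  0.2 -0.8] op 0.0 gf 0.0 -> shift [-0.0003 -0.0022  0.049 ] turn 0.004 q [-2.  7.  1. 84.  0. 11.]
[('bolt_left_head', [(0.38, [287.2, 204.5])]), ('cap_left_tab', [(0.74, [302.5, 211.8])]), ('cap_middle_tab', [(0.87, [317.0, 197.2])])]
(np.int64(291), np.int64(200)) [[288.9378574  193.51417708]]
[('bolt_left_head', []), ('cap_left_tab', [(0.31, [317.2, 218.4])]), ('cap_middle_tab', [(0.77, [315.0, 225.0])])]
(np.int64(293), np.int64(211)) [[290.88360226 209.2229795 ]]
```

View pics/b1.png

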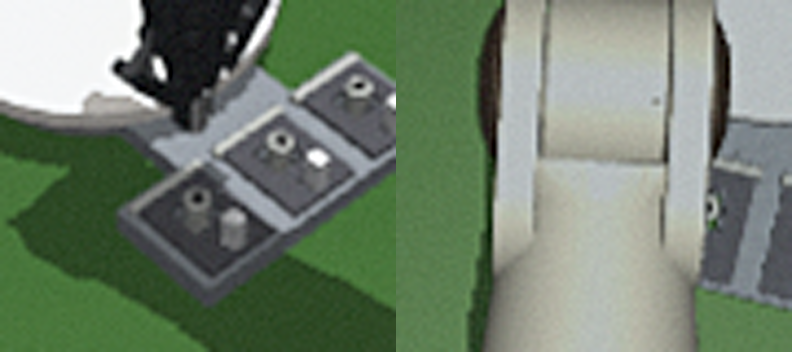

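Emit:
arm_command([
  [0, -0.001, 0.015, 0],
  [0, -0.001, 0.03, 0],
  [0, -0.001, 0.042, 0],
  [0, -0.001, 0.05, 0],
  [0, -0.001, 0.05, 0],
])

```text
time: 14.7
ee_pos: [0.5708, -0.0203, 0.0495]
tcp_rot: [-180.0, -0.2, 167.2]
wrist_force: [-0.2, -0.8, 0.1]
opening: -0.0003
grasp_force: 0.0
```

Emit:
arm_command([
  [0, 0, 0.002, 0],
  [0, 0, 0.003, 0],
  [0, 0, 0.004, 0],
  [0, 0, 0.005, 0],
  [0, 0, 0.005, 0],
])

```text
time: 15.2
ee_pos: [0.5718, -0.0204, 0.0465]
tcp_rot: [180.0, 0.0, 167.2]
wrist_force: [-0.0, 0.5, 0.1]
opening: -0.0001
grasp_force: 0.0
```

Emit:
arm_command([
  [0, 0, 0.001, 0],
  [0, 0, 0.002, 0],
  [0, 0, 0.003, 0],
  [0, 0, 0.003, 0],
  [0, 0, 0.003, 0],
])

```text
time: 15.7
ee_pos: [0.5717, -0.0204, 0.0433]
tcp_rot: [-180.0, -0.0, 167.2]
wrist_force: [-0.2, -0.1, 0.1]
opening: -0.0002
grasp_force: 0.0
```

Emit:
arm_command([
  [0, 0, 0.001, 0],
  [0, 0, 0.002, 0],
  [0, 0, 0.003, 0],
  [0, 0, 0.003, 0],
  [0, 0, 0.003, 0],
])

```text
time: 16.2
ee_pos: [0.5717, -0.0203, 0.0404]
tcp_rot: [180.0, -0.0, 167.2]
wrist_force: [-0.2, -0.3, -0.4]
opening: 0.0004
grasp_force: 0.0
```

Run:
```python
from h import *
c=bot.camera('side'); im=c['color'];s=bot.get_obs();print(s['ee_pos'],s['wrist_force'],proj(c,s['ee_pos']))
print(atz(c,(290.5,204.3),.046))
cv2.imwrite('pics/b2.png',cv2.resize(im[165:240,250:350],None,fx=6,fy=6,interpolation=cv2.INTER_CUBIC))
```

```text
[ 0.57179484 -0.02036513  0.04040623] [ 0.02599436 -1.10258369  0.44622207] [[288.93167744 205.7758456 ]]
[ 0.56852674 -0.02448451  0.046     ]
```

View pics/b2.png

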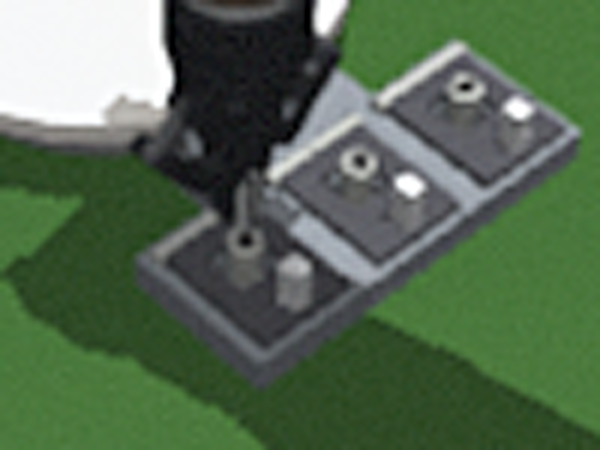

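Run:
```python
from h import *
c=bot.camera('side'); g=cv2.cvtColor(c['color'],cv2.COLOR_BGR2GRAY);a=cv2.cvtColor(cv2.imread('pics/side0.png'),cv2.COLOR_BGR2GRAY)
print('cols 280..301');
for v in range(194,216): print(v,' '.join('%3d'%x for x in g[v,280:302]),' | ',' '.join('%3d'%x for x in a[v,280:302]))
```

```text
cols 280..301
194  18  26  25  27  25  21  22  27  22  20  25  60  88  63 116 200 177 102  85  91  97  98  |   62 100 147 175 178 174 174 171 169 170 171 172 175 148 138 200 179 107  91  96 100 102
195  28  19  22  22  28  24  29  25  15  31  66  52  76  73  58 125 110  63  96  99  99  95  |   65  64  84 132 171 175 177 174 173 173 171 172 178 164 108 115 106  69  92 105 103 103
196  58  48  33  20  23  28  22  23  15  62  99  72  72  76 111 121  89  75  71  96 100  98  |   75  64  66  81 129 167 178 176 163 174 197 199 181 181 157 134 111  74  78  94 108 100
197  63  65  60  53  43  25  31  18   8  78 101  71  75  70 124 133 116 127  88  63  88 101  |   98  76  61  64  67 117 165 169 174 207 230 205 179 175 181 181 175 142  90  62  94 103
198  63  66  66  69  60  36  20  18  20  73 105  72  76  79  87 105  99 134 144 102  75  86  |  107  95  76  62  55  73 160 204 219 222 189 145 143 171 177 175 175 182 160  96  76  90
199  59  61  60  68  77  53  17  19  12  73 101  68  76  92  96 105 102 101 134 136  85  63  |  101 107  88  82 103 151 218 237 212 152 100  84 100 145 173 177 177 17
[... 2261 characters left out ...]
  60  78  88  82  62  60  55  53  92 111 105 101 114  98  |  166 105  77  89 102 102 100 100  97  93  98 100 104 101 104 101 107 110 101 114 125 118
213 109  98  74  49  59  61  61  57  59  63  69  63  51  59  61  48  92 111 107 106 114  96  |  188 171 106  62  89 103  99 102  98  99  99  99 103  97 101  92 101 115 108 119 129 112
214  93 107 101  81  50  49  58  60  58  65  61  61  59  59  58  58  99 117 113 113 113  98  |  145 179 166  99  56  78 100 105 102 102 100 100 102 100 103  76 101 121 112 122 132 117
215  69  95 101 106  84  47  48  57  58  62  63  60  59  60  58  56  97 107 110 118 111  83  |   82 141 181 169 117  75  73  97 104  99 101 102 103 104 100  91 107 117 110 130 130 114
```

Emit:
arm_command([
  [0, 0, 0.001, 0],
  [0, 0, 0.002, 0],
  [0, 0, 0.003, 0],
  [0, 0, 0.004, 0],
  [0, 0, 0.004, 0],
])

```text
time: 16.8
ee_pos: [0.5717, -0.0204, 0.0362]
tcp_rot: [-180.0, -0.0, 167.2]
wrist_force: [0.3, -0.8, 0.1]
opening: -0.0001
grasp_force: 0.0
```

Run:
```python
from h import *
c=bot.camera('side'); g=cv2.cvtColor(c['color'],cv2.COLOR_BGR2GRAY);s=bot.get_obs();print(s['ee_pos'],s['wrist_force'],s['tcp_rot'],s['q'])
for P in ([.011,.006],[-.011,.006],[.011,-.006],[-.011,-.006]):
    M=R.from_euler('xyz',s['tcp_rot'],degrees=True).as_matrix();print(proj(c,s['ee_pos']+M@np.array(P+[0])).round(1))
for v in range(190,212): print(v,' '.join('%3d'%x for x in g[v,280:302]))
```

```text
[ 0.57168106 -0.02036615  0.0362607 ] [ 0.27352817  0.92630117 -0.72447964] [-1.79997513e+02 -1.34078053e-02  1.67233731e+02] [-2.04032913e+00  8.03031844e+00 -5.08014471e+00  7.69031733e+01
  5.15416689e-05  1.07259391e+01]
[[289.9 209.5]]
[[285.3 205.7]]
[[292.6 207.6]]
[[288.  203.8]]
190  56  76 111  82  13  22  23  28  30  29  26  27  20  22  17  69 120 108 150 201 223 192
191  74  78 107  83  25  33  26  28  25  12  26  30  24  25  13 103 167 183 214 218 186 141
192  47  61  78  67  29  34  37  24  16  25  30  20  25  23   7 135 195 219 215 156  99  84
193  21  24  22  30  32  33  34  21  27  25  16  17  13   8  69 195 226 191 143  98  89  93
194  23  23  19  19  28  29  28  33  28  24  21  48  82  56  88 188 182 101  86  92  95  95
195  21  21  22  22  29  28  23  16  25  23  36  55 107  85  59 125 110  69  93  99 101 100
196  34  22  15  23  25  26  23  32  19  34  69  51  73  75 108 120  90  76  72  94 102 101
197  53  52  40  26  26  27  26  19  18  63  96  69  72  76 124 136 113 127  96  60  94  96
198  62  67  63  51  42  30  24  24  16  79 107  67  72  73  77 102 101 134
[... 512 characters left out ...]
 116  93  24  40 109 102  60  58  57  54  84 135 164 171
205 102  66  51  54  57  62  55  70 113  89  29  28  99 103  61  59  59  57  49  53 113 156
206  65  56  63  59  60  55  49  57 105 120 108 106 119 106  55  49  62  54  53  48  53  90
207  56  62  60  61  55  58  69  69  80 115 127 123 111  83  64  53  48  68 110 123  77  33
208  60  61  59  60  52  67  80  79  80  90  93  90  86  75  73  69  89 130 164 172 155  98
209  60  57  60  60  61  66  74  70  78  90  92  95  90  76  67  64 122 163 170 169 192 151
210  47  55  56  63  62  57  56  69  85  87  88  91  94  79  60  51 107 132 145 160 164 128
211  66  50  59  61  59  60  60  65  75  85  85  89  90  73  57  50  89 106 113 119 119  99
```

Emit:
arm_command([
  [0, 0, 0.001, 0],
  [0, 0, 0.002, 0],
  [0, 0, 0.003, 0],
  [0, 0, 0.004, 0],
  [0, 0, 0.004, 0],
])

```text
time: 17.35
ee_pos: [0.5717, -0.0204, 0.0322]
tcp_rot: [180.0, -0.0, 167.2]
wrist_force: [0.3, 0.1, -0.8]
opening: -0.0002
grasp_force: 0.0
```

Emit:
arm_command([
  [0, 0, 0.001, 0],
  [0, 0, 0.002, 0],
  [0, 0, 0.002, 0],
  [0, 0, 0.002, 0],
  [0, 0, 0.002, 0],
])

```text
time: 17.85
ee_pos: [0.5718, -0.0204, 0.0304]
tcp_rot: [-180.0, 0.0, 167.2]
wrist_force: [-0.4, 0.6, 1.0]
opening: -0.0
grasp_force: 0.0
```

Emit:
arm_command([
  [0, 0, 0.001, 0],
  [0, 0, 0.002, 0],
  [0, 0, 0.003, 0],
  [0, 0, 0.003, 0],
  [0, 0, 0.003, 0],
])

```text
time: 18.35
ee_pos: [0.5717, -0.0203, 0.0273]
tcp_rot: [180.0, -0.0, 167.2]
wrist_force: [0.2, -0.0, 0.0]
opening: -0.0001
grasp_force: 0.0
```

Emit:
arm_command([
  [0, 0, 0.001, 0],
  [0, 0, 0.002, 0],
  [0, 0, 0.002, 0],
  [0, 0, 0.002, 0],
  [0, 0, 0.002, 0],
])

```text
time: 18.85
ee_pos: [0.5718, -0.0203, 0.0254]
tcp_rot: [180.0, -0.0, 167.2]
wrist_force: [1.1, 0.1, -0.6]
opening: 0.0001
grasp_force: 0.0
```

Emit:
arm_command([
  [0, 0, 0.001, 0],
  [0, 0, 0.002, 0],
  [0, 0, 0.003, 0],
  [0, 0, 0.003, 0],
  [0, 0, 0.003, 0],
])

```text
time: 19.35
ee_pos: [0.5718, -0.0203, 0.0223]
tcp_rot: [180.0, -0.0, 167.2]
wrist_force: [0.4, 0.2, -0.6]
opening: -0.0001
grasp_force: 0.0
```

Run:
```python
from h import *
c=bot.camera('side'); g=cv2.cvtColor(c['color'],cv2.COLOR_BGR2GRAY);s=bot.get_obs();print(s['ee_pos'],s['wrist_force'])
for v in range(194,214): print(v,' '.join('%3d'%x for x in g[v,280:302]))
```

```text
[ 0.57174518 -0.02038105  0.0223837 ] [ 0.85717298  0.1373511  -0.18234959]
194  59  70 125 110  20  27  31  17  21  23  23  24  24  21  10 151 171 120  96  95  94 102
195  51  49  36  39  31  39  27  28  27  20  21  27  25  14   7 120 114  69  96  99 103  99
196  18  27  23  28  29  33  36  32  24  24  25  31  24  27 101 139 119  74  78  95 101 100
197  23  29  22  25  28  25  29  28  16  25  19  53  84  70 126 161 139 127  93  65  93  99
198  14  16  29  16  25  28  20  14  23  24  38  63 107  84  84 106  96 135 125  75  76  86
199  33  22  22  19  22  24  29  25  14  33  72  60  77  73  73 110 102 102 102 105  90  63
200  53  41  37  31  23  17  28  22  21  62  94  73  79  70  67 106 109 105 106 101 128 110
201  63  79  96 109  89  42  27  26  19  76 105  71  76  76  48  74  97 103 102  97 155 160
202  83 112 137 140 104  46  26  27  21  76 101  69  74  81  51  55  67  92  99 125 163 179
203 125 143 134  99  63  37  30  16  18  74 105  69  71  82  58  58  54  63  97 160 179 174
204 138 118  92  65  58  54  42  24  17  72  99  69  77  87  59  59  61  57  88 136 164 175
205 103  64  53  58  57  64  55  32  32  76  90  66 101 109  68  58  63  54  49  55 114 156
206  62  57  59  60  61  60  51  51  69 106 113 110 120 102  55  47  55  51  55  51  51  92
207  61  60  61  56  58  57  66  70  85 113 124 122 113  86  65  51  47  70 114 123  76  39
208  66  63  59  64  59  67  88  76  82  92  93  93  91  77  69  74  91 130 169 170 154 102
209  57  60  59  59  61  64  70  67  80  93  93  94  87  72  61  71 125 163 174 171 195 154
210  52  61  59  61  59  57  57  67  80  86  92  92  95  81  61  54 100 137 150 160 167 130
211  66  44  55  62  63  62  56  65  81  87  90  89  92  78  57  47  88 104 112 124 119  98
212  99  64  57  54  63  57  62  56  62  75  90  81  66  59  58  53  90 110 105 105 114 100
213 109 103  72  48  59  59  60  57  64  58  70  64  59  55  62  57  93 110 108 108 116  94
```

Emit:
arm_command([
  [0, 0, 0.001, 0],
  [0, 0, 0.002, 0],
  [0, 0, 0.003, 0],
  [0, 0, 0.004, 0],
  [0, 0, 0.004, 0],
])

```text
time: 19.9
ee_pos: [0.5717, -0.0204, 0.0182]
tcp_rot: [-180.0, -0.0, 167.2]
wrist_force: [0.6, -0.7, 1.1]
opening: 0.0
grasp_force: 0.0
```

Emit:
arm_command([
  [0, 0, 0.001, 0],
  [0, 0, 0.002, 0],
  [0, 0, 0.003, 0],
  [0, 0, 0.003, 0],
  [0, 0, 0.003, 0],
])

```text
time: 20.4
ee_pos: [0.5719, -0.0203, 0.0161]
tcp_rot: [180.0, 0.0, 167.2]
wrist_force: [-2.7, 0.3, 6.3]
opening: 0.0002
grasp_force: 3.2
```

Emit:
arm_command([
  [0, 0, 0.001, 0],
  [0, 0, 0.002, 0],
  [0, 0, 0.002, 0],
  [0, 0, 0.002, 0],
  [0, 0, 0.002, 0],
])

```text
time: 20.9
ee_pos: [0.5721, -0.0203, 0.0159]
tcp_rot: [180.0, 0.1, 167.2]
wrist_force: [-7.8, -0.0, 19.1]
opening: 0.0001
grasp_force: 9.8
```

Emit:
arm_command([
  [0, 0, -0.02, 0],
  [0, 0, -0.035, 0],
  [0, -0.04, -0.035, 0],
  [0, -0.087, -0.035, 0],
  [0, -0.087, -0.035, 0],
])

```text
time: 21.4
ee_pos: [0.5518, -0.1092, 0.0488]
tcp_rot: [-179.9, 0.0, 167.0]
wrist_force: [0.8, 0.4, -0.2]
opening: -0.0002
grasp_force: 0.0
```

Emit:
arm_command([
  [0, 0, 0.01, 0],
  [0, 0, 0.02, 0],
  [0, 0, 0.027, 0],
  [0, 0, 0.028, 0],
  [0, 0, 0.028, 0],
])

```text
time: 21.9
ee_pos: [0.5524, -0.1045, 0.0198]
tcp_rot: [-180.0, -0.1, 167.3]
wrist_force: [1.3, -0.3, 0.1]
opening: 0.0001
grasp_force: 0.0
```

Emit:
arm_command([
  [0, 0, 0.001, 0],
  [0, 0, 0.002, 0],
  [0, 0, 0.003, 0],
  [0, 0, 0.004, 0],
  [0, 0, 0.004, 0],
])

```text
time: 22.4
ee_pos: [0.5527, -0.1052, 0.0165]
tcp_rot: [180.0, 0.0, 167.2]
wrist_force: [0.2, 0.1, 0.6]
opening: -0.0002
grasp_force: 0.3
```

Emit:
arm_command([
  [0, 0, 0.001, 0],
  [0, 0, 0.002, 0],
  [0, 0, 0.003, 0],
  [0, 0, 0.003, 0],
  [0, 0, 0.003, 0],
])

```text
time: 22.9
ee_pos: [0.553, -0.1053, 0.016]
tcp_rot: [180.0, 0.1, 167.2]
wrist_force: [-7.3, 2.0, 19.3]
opening: -0.0003
grasp_force: 9.8
```

Emit:
arm_command([
  [0, 0, -0.02, 0],
  [0, 0, -0.035, 0],
  [0, -0.04, -0.035, 0],
  [0, -0.085, -0.035, 0],
  [0, -0.085, -0.035, 0],
])

```text
time: 23.4
ee_pos: [0.5329, -0.192, 0.0488]
tcp_rot: [-179.9, 0.0, 167.0]
wrist_force: [-0.3, 0.8, 0.0]
opening: 0.0004
grasp_force: 0.0
```

Emit:
arm_command([
  [0, 0, 0.01, 0],
  [0, 0, 0.02, 0],
  [0, 0, 0.028, 0],
  [0, 0, 0.03, 0],
  [0, 0, 0.031, 0],
])

```text
time: 23.9
ee_pos: [0.5337, -0.1873, 0.0168]
tcp_rot: [180.0, -0.0, 167.3]
wrist_force: [0.5, -0.3, 0.1]
opening: 0.0
grasp_force: 0.0
```

Emit:
arm_command([
  [0, 0, 0.001, 0],
  [0, 0, 0.002, 0],
  [0, 0, 0.003, 0],
  [0, 0, 0.004, 0],
  [0, 0, 0.005, 0],
])

```text
time: 24.4
ee_pos: [0.534, -0.1882, 0.0125]
tcp_rot: [180.0, 0.0, 167.2]
wrist_force: [0.9, 0.6, 0.9]
opening: -0.0001
grasp_force: 0.7
```

Emit:
arm_command([
  [0, 0, 0.001, 0],
  [0, 0, 0.002, 0],
  [0, 0, 0.003, 0],
  [0, 0, 0.004, 0],
  [0, 0, 0.004, 0],
])

```text
time: 24.9
ee_pos: [0.5341, -0.1882, 0.01]
tcp_rot: [-180.0, 0.1, 167.2]
wrist_force: [-4.5, 1.9, 13.6]
opening: -0.0001
grasp_force: 6.8
```

Emit:
arm_command([
  [0, 0, -0.02, 0],
  [0, 0, -0.045, 0],
  [0.02, 0, -0.045, 0],
  [0.039, 0, -0.045, 0],
  [0.039, 0, -0.045, 0],
], hand=0.04)

```text
time: 25.4
ee_pos: [0.4942, -0.1793, 0.0534]
tcp_rot: [-180.0, -0.0, 167.2]
wrist_force: [0.2, -0.7, -0.1]
opening: 0.0399
grasp_force: 0.0
```

Run:
```python
from h import *
go(.4955,-.1797,.010,167.2)
for n in('side','top'):
    c=bot.camera(n)
    for t,z in(('cap_right_tab',.048),('bolt_right_head',.038),('cap_middle_tab',.048),('cap_left_tab',.048)):
        for r in bot.mark_of(n,t)[:1]: print(n,t,round(r['confidence'],2),r['location'],atz(c,r['location'],z).round(4))
g=cv2.cvtColor(c['color'],cv2.COLOR_BGR2GRAY)
c=bot.camera('side');g=cv2.cvtColor(c['color'],cv2.COLOR_BGR2GRAY)
for v in range(168,198): print(v,' '.join('%3d'%x for x in g[v,316:352]))
```

```text
t 25.4 pos [ 0.4942 -0.1793  0.0534] rot [-1.7999e+02 -5.0000e-02  1.6722e+02] F [ 0.2 -0.7 -0.1] op 0.0399 gf 0.0 -> shift [-0.0014 -0.0001  0.0434] turn 0.0 q [-20.   1. -10.  78.  -0.  -7.]
side cap_right_tab 0.76 [336.9, 184.5] [ 0.4894 -0.1844  0.048 ]
side bolt_right_head 0.55 [327.9, 181.3] [ 0.5261 -0.1885  0.038 ]
side cap_middle_tab 0.72 [316.1, 199.7] [ 0.5104 -0.087   0.048 ]
side cap_left_tab 0.91 [301.6, 211.8] [ 0.5209 -0.0174  0.048 ]
top cap_right_tab 0.48 [341.0, 234.2] [ 0.5012 -0.1802  0.048 ]
top cap_middle_tab 0.56 [317.2, 223.3] [ 0.534  -0.1043  0.048 ]
top cap_left_tab 0.85 [288.7, 222.5] [ 0.5346 -0.0144  0.048 ]
168  99  98 100 100 101  96  52  20  40  28  27  23  29  24  25  68  74  44  15  30  20  24  18  15  28  13   9  73 105 107  99 104  97  97  99  97
169 101 103 100 101  98 105  78  17  37  34  20  19  20  16  34  80  90  55  24  23  28  58  45  21  18  15  16  28  65  96 101  98  97  96  96  96
170  99  99  97  96  98 106  80  35  22  29  27  18  32  26  25  55  61  42  18  23  67  93  63  10  15  18   5  52  68  87  99 101  96 100 100 100
171  99  
[... 3286 characters left out ...]
 103  92  62  45  52  65  62  59  48  51  78 102  94  74  65  68  78  80  86  97  99  97  98 103  95 102  99
194 119 148 140 101  65  77 102 106 104 102 110 100  70  47  52  53  50  68  86 102  95  70  66  73  76  90  94  99 100  99  96  99 101  98  99  99
195 178 197 174 160 111  63  78  97 101 103 106 107 101  78  52  50  74  94 101  85  76  68  69  64  85  99  99  97 100  99 102 101  98  99  99 105
196 153 168 179 174 129  68  54  72  86 103 106 106 105  99  86  81  97  90  71  69  73  69  65  66  74  95 106 101 101  99 101  97  96  98  99 101
197 108 113 152 144  90  58  55  58  60  86 101 107 103 105 107 103  86  72  65  71  69  66  63  58  52  73  95 102 101 101 100  98  95  96  99  99
```

Emit:
arm_command([
  [0, 0, 0.012, 0],
  [0, 0, 0.024, 0],
  [0, 0, 0.036, 0],
  [0, 0, 0.042, 0],
  [0, 0, 0.042, 0],
])

```text
time: 26.45
ee_pos: [0.4949, -0.1792, 0.0099]
tcp_rot: [180.0, -0.1, 167.2]
wrist_force: [-0.6, 0.1, -0.3]
opening: 0.0398
grasp_force: 0.0
```

Emit:
arm_command([
  [0, 0, 0, 0],
  [0, 0, 0, 0],
  [0, 0, 0, 0],
  [0, 0, 0, 0],
  [0, 0, 0, 0],
], hand=0.005, grip_force=30)

```text
time: 26.95
ee_pos: [0.4956, -0.1816, 0.0121]
tcp_rot: [-179.8, 0.0, 167.2]
wrist_force: [-2.3, -10.6, -0.6]
opening: 0.0111
grasp_force: 34.5
```

Emit:
arm_command([
  [-0.003, -0.002, -0.0073, 0],
  [-0.0066, -0.002, -0.0142, 0],
  [-0.011, -0.002, -0.0207, 0],
  [-0.016, -0.002, -0.0268, 0],
  [-0.0215, -0.002, -0.0323, 0],
])

```text
time: 27.45
ee_pos: [0.5165, -0.1865, 0.0441]
tcp_rot: [-180.0, -0.0, 167.2]
wrist_force: [0.4, -3.9, -8.5]
opening: 0.0115
grasp_force: 31.8
```

Run:
```python
from h import *
c=bot.camera('side');s=bot.get_obs();print(s['ee_pos'],s['wrist_force'],s['opening'],s['grasp_force'],[(r['confidence'],r['location']) for r in bot.mark_of('side','cap_right_tab')[:2]])
t0=[.4945,-.180,.048]; x=np.array([.975,-.2215])
for th in(0,.25,.5,.7,.9):
    X=-.074*np.cos(th)+.024*np.sin(th)+.074;Z=.024*np.cos(th)+.074*np.sin(th)+.024
    print(th,proj(c,[t0[0]+x[0]*X,t0[1]+x[1]*X,Z]))
```

```text
[ 0.51755509 -0.18665849  0.04490595] [-1.65661477 -2.71181436 -4.77090263] 0.011209399431045024 32.12211728096008 []
0 [[334.90863964 184.64282217]]
0.25 [[333.60947162 179.68370903]]
0.5 [[331.32545064 174.5512403 ]]
0.7 [[328.88799208 170.56603275]]
0.9 [[326.02585541 166.8881822 ]]
```

Emit:
arm_command([
  [-0.006, -0.001, -0.005, 0],
  [-0.0126, -0.001, -0.0092, 0],
  [-0.0196, -0.001, -0.0129, 0],
  [-0.0269, -0.001, -0.0158, 0],
  [-0.0306, -0.001, -0.017, 0],
])

```text
time: 28.05
ee_pos: [0.5468, -0.1934, 0.0611]
tcp_rot: [179.9, -0.0, 167.3]
wrist_force: [-1.2, 5.6, -3.6]
opening: 0.0111
grasp_force: 30.5
```

Run:
```python
from h import *
a=cv2.cvtColor(cv2.imread('pics/side0.png'),cv2.COLOR_BGR2GRAY)
for n in('side','top'):
    c=bot.camera(n);s=bot.get_obs()
    for t in('cap_right_tab','cap_right_hinge','cap_middle_tab','cap_left_tab','pot_center','pot'): print(n,t,[(round(r['confidence'],2),np.round(r['location'],1).tolist()) for r in bot.mark_of(n,t)[:2]])
    if n=='side': g=cv2.cvtColor(c['color'],cv2.COLOR_BGR2GRAY)
print(s['time'],s['ee_pos'],s['wrist_force'],s['opening'],s['grasp_force'])
for v in range(158,198): print(v,' '.join('%3d'%x for x in g[v,312:352]))
```

```text
side cap_right_tab [(0.68, [311.5, 201.2]), (0.59, [326.7, 168.4])]
side cap_right_hinge [(0.58, [321.1, 179.0])]
side cap_middle_tab [(0.89, [315.2, 197.3]), (0.61, [327.7, 169.0])]
side cap_left_tab [(0.64, [300.8, 212.1]), (0.63, [302.2, 190.5])]
side pot_center [(0.6, [245.1, 287.0])]
side pot []
top cap_right_tab [(0.47, [347.0, 221.5])]
top cap_right_hinge []
top cap_middle_tab [(0.75, [316.1, 228.0])]
top cap_left_tab [(0.57, [288.3, 222.0])]
top pot_center [(0.7, [189.1, 229.3])]
top pot [(0.64, [191.0, 234.1])]
28.45 [ 0.54658195 -0.19339074  0.06097897] [-0.36377063  5.58363779 -4.77511471] 0.011125299097819376 30.507856607437134
158  95  62  23  15  21  29  10  31  19  26  35  28  31  23  29  26  22  32  28  34  71  94 102  97  95  99  97  94  99  98  97  95  99  96  96  98  99  99  97  97
159 102  95  66  33   9  23  14  26  22  32  28  25  23  20  20  20  16  70  77  68  94  99  98  96  98  97  94  96  99  95  97  97  96  97  98  99  94  94  95  96
160 100 100  96  62  32  15  20  23  15  26  32  27  30  25  17  18  17  80  86  90 100  99  96  94  98  97  97  97 103  97 
[... 5407 characters left out ...]
  79  81  88  95  98 102  95  98  98  95  97
194  81  63  52  61 120 141 139 102  63  78  96 100 104 101 105 106  97 103  98  98 102 104 103 105  86  72  64  72  81  85  96  93 101  98  96  98  98  98  98  97
195  79  75  58  78 166 187 172 157 110  62  73  96 101 104 101 101 100  99 102 102 103 102  96  83  73  66  65  74  92  95  95  97  97 100  99  96 100  95  97  97
196  71  68  62  96 145 158 175 169 122  69  58  68  85  98 104 100 100 100 104 101 103  85  70  65  73  70  64  68  92 103 101  96  98  99  93  96  96  99  97  99
197  66  60  47 102 110 109 151 146  90  62  51  55  65  82  97 103  99 106 100  98  85  68  66  66  77  64  67  61  68  94  98  98  97  99  95  96  95  99  98  98
```

Emit:
arm_command([
  [-0.002, 0.001, -0.0007, 0],
  [-0.004, 0.001, -0.0014, 0],
  [-0.006, 0.001, -0.002, 0],
  [-0.007, 0.001, -0.002, 0],
  [-0.007, 0.001, -0.002, 0],
])

```text
time: 29.25
ee_pos: [0.5531, -0.1948, 0.0628]
tcp_rot: [-180.0, 0.0, 167.2]
wrist_force: [-1.3, -1.9, -5.0]
opening: 0.0111
grasp_force: 29.9
```

Run:
```python
from h import *
c=bot.camera('side');s=bot.get_obs();print(s['time'],s['ee_pos'],s['wrist_force'],s['opening'],s['grasp_force'])
for t in('cap_right_tab','cap_middle_tab'): print([(round(r['confidence'],2),np.round(r['location'],1).tolist()) for r in bot.mark_of('side',t)[:3]])
g=cv2.cvtColor(c['color'],cv2.COLOR_BGR2GRAY)
for v in range(158,176): print(v,' '.join('%3d'%x for x in g[v,316:340]))
```

```text
29.3 [ 0.55299228 -0.19475482  0.06272897] [-1.75151729 -1.77385679 -5.65853718] 0.011409885176959867 29.910427629947662
[(0.52, [327.0, 166.6])]
[(0.87, [314.6, 199.7])]
158  21  23  21  30  32  32  32  24  24  17  20  54  99  84  78  98  98  96  96  97  97  97  98  95
159  14  17  21  30  20  23  28  17  20  20  12  25  88  97  83 100  99 100  94  94  96  97  96  98
160  59  23  20  17  23  26  18  21  30  28  15   4  68  84  94  98  97  97  92  98 100  94  99  94
161  91  58  35   9  29  27  15  28  69  59  21  10  53  78  88  98  97  97  94  96  99  93  99  99
162  99  95  64  25  25  21  11  61  86  92  86  45  59  89  94  99  95  99  97  97  95  97  95 100
163 100 108  82  31  25  27  16  75  80 126 150  97  53  93  97  95  97  96  97  94 101  96  99  97
164  99 106  76  25  16  19  29  75  79 131 178 153  98  87  98  98  97  98  98  97  97  97  99  96
165  95 102  68  13  25  15  34  79  75 131 173 171 148 100  90  97  98  98  99  96  90  94  98  98
166  99  97  80  37  19  15  41  78  75 122 164 167 160 125  86  95 100 101  95  93  90  90  97  97
167  96 100  96  82  60  19  
[... 170 characters left out ...]

169  97  95  96  95  98 101  98  96  98 100  93 122 164 185 152  76  58  57  75  91  97  96  98  95
170  97 100  96  96 100  97  98  97  96  98 100 111 140 163 121  47  61  83  94 102  98  97  94  98
171  92 101  95 100  98  98  96  96  94 112 118  96  91  74  54  76  93 100  97  97  97  95  94  97
172  73  92 100 100 100  99  98  98  96  98  94  62  50  54  77  94  98  96  98  98  97  98  97  97
173  54  69  95  97  98  91 101 105  80  58  48  61  72  78  91  99  99  96  98  96  98  99  98  98
174  58  54  71  89  98  95  92  80  58  49  59  81  92 118 116  98  92  95  95  98  96  95  99  97
175  56  58  59 100 108  86  58  38  54  76  88  97 123 158 157 128 101  91  95 100  96  96  97  98
```

```bash
python3 -c "
from workcell import bot
print(bot.job_done())"
```

```text
the job is handed in; nothing more can be done
None
```

I stood the square pot upright and let go of it. I then tapped all three bolts: the right one sank about 8 mm, so it is the loose one. I handed the job in at about 29 s with its cap held open at an estimated 55–60° and the other two caps shut; no verdict came back.

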